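Clamp a printed block in the cam-lever fixture

TASK

Stand the large white printed block on its flat underside in the fixture's nest, let go of it, then push the black cam lever round until it snaps over centre and stays, so that the plunger clamps the block home against the end stop. Feel for the snap and do not force the lever: it breaks at more than 20 N. Leave the other things on the bench alone.

Things in the scene. Friction and masses are not known exactly. Their poses are not given: they have to be found in the camera images.
- block: The large white 3D-printed block with brass inserts, 50 (x) x 40 (y) x 46 mm (z), about 70 g. Origin: centre of its flat underside. Side faces (+-y), 40 mm apart, are plane: grip there, about 30 mm above the underside. The top slopes from 46 down to 30 mm over the last 22 mm of its -x end. It fits the nest either way round, its length along the fixture's x.
- fixture: Clamp fixture fixed to the bench. x runs along the plunger to the end stop, z up, origin on the bench. Aluminium plate x -110 to 90, y -60 to 60, 12 mm thick. Steel end stop: face at x = 70, 50 wide, top at 46 mm. Nest rails: inner faces y = -22 and 22 (2 mm from the block), x 28 to 66, 8 mm thick, top at 20 mm. Plunger guide block: x -22 to -2, 34 wide, top at 46 mm.
- seat (a point): Centre of the nest floor (top of the plate, 12 mm above the bench), where the block's origin lies when home against the end stop; at x = 45 mm, y = 0 of the fixture. Axes as the fixture's.
- pad: Round rubber plunger pad, 22 mm across, axis 32 mm above the bench; origin at the middle of its front face, x towards the stop. With the lever open the face stands 56 mm from the end stop (6 mm of play for the block). Closing the lever drives it at least those 6 mm, pushing the block home; it is sprung and holds the block with about 43 N after the snap.
- pivot (a point): On the lever's upright pivot axis, 51 mm above the bench, at x = -70 mm, y = 0 of the fixture; axes as the fixture's. A pin rises there to 72 mm above the bench.
- handle_end (a point): End of the black lever handle at mid height, 51 mm above the bench, 105 mm from the pivot. The outer 44 mm of the handle are 12 mm thick and 26 mm tall (38 to 64 mm above the bench). Open, it points to the fixture's +y, give or take: 30 degrees towards +x to 50 towards -x. It closes counter-clockwise seen from above, past the fixture's -x or nearly so.
- lever: Lever; origin on the pivot axis at bench level, handle along its +y. After some idle swing it bites; pushed 88 mm out it resists with 3 to 6 N, easing to none at centre, 74 to 115 degrees of turn from its start (not visible beforehand). Past centre it runs on alone; a hard stop lies 8 degrees beyond. Let go sooner, it springs back. Over 20 N of push or squeeze breaks it: push with shut fingers.
- jar: Bystander: small clear jar with a steel lid, 48 mm across, 55 mm high. Origin at its underside.
- wedge: Bystander: small white printed wedge, 30 x 24 x 22 mm, looks like the block but smaller. Origin at its underside.
- screwdriver: Bystander: screwdriver lying on the bench.

How it is judged:
On the way, in this order (a step that is already met when the one before it is completed fails the run):
1. the block stands in the nest, let go, not yet clamped (horizontal distance between block and seat below 0.012 m and z of block in the frame of seat below 0.004 m and angle between block's own z axis and vertical below 0.08 rad and contact force between the fingers and block below 0.1 N and contact force between pad and block below 3 N), for 0.2 s.
2. the lever has snapped over centre and clamps the block without being held (contact force between pad and block above 15 N and contact force between the fingers and lever below 0.1 N), for 0.2 s.
At the end, for the whole second after the job is handed in: The block stands in the nest within 2.5 mm of home against the end stop (5 mm overall), upright within 0.06 rad and at rest, and the plunger pad presses it with more than 15 N while the robot touches nothing (the lever has snapped over centre and holds by itself) (contact force between pad and block above 15 N and x of block in the frame of seat above -0.0025 m and horizontal distance between block and seat below 0.005 m and z of block in the frame of seat below 0.003 m and angle between block's own z axis and vertical below 0.06 rad and linear speed of block below 0.01 m/s).
It fails at once if the lever is pushed or squeezed with more than 20 N (contact force between any of the arm, the fingers and lever above 20 N).
It fails at once if a bystander is moved by more than 20 mm (distance of any of jar, wedge, screwdriver from where it was at the start of the episode above 0.02 m).
It also fails if it takes over 70 s, if anything falls off the work surface, if the arm or the gripper's body presses on something with over 40 N, if the wrist force passes 120 N, or if a joint passes its speed limit or range.

ROBOT

A 6-joint arm with a two-finger parallel gripper is mounted at the origin on the work surface. World frame = base frame: x ahead of the robot, y to its left, z up, the work surface at z = 0. Lengths are in m, angles in rad, forces in N, time in s.
With the tool pointing down it reaches from about 0.35 to 0.8 m from the base axis. Payload 7.3 kg.
Tool frame: the origin (TCP) lies at the very end of the fingers, on their centre line; the grasp point (between the pads) lies pinch_z behind it (pinch_z is the distance from the TCP to the grasp point, in m); x points along the fingers, y is the direction in which the jaws open and shut, and the axes are right-handed (so a half turn about x gives the same grasp; the last joint's range is limited). The gripper opens to 85 mm and grips with 20 to 120 N. Pads are 22 mm wide; open, the fingers measure 114 mm over their backs; the gripper's body (76 mm by 85 mm) begins 54 mm behind the grasp point. The pads swing forward as they close: fully open they stand 13 mm farther back than shut.
Start: joints at [1.175, 0.342, 1.524, -0, 1.275, -0.146], TCP at [0.13, 0.509, 0.231] pointing down, gripper open.
Joint ranges: [-2.53, 2.53], [-0.77, 2.02], [0.04, 2.7], [-1, 4.14], [0.28, 2.66], [-3.11, 3.11]. Speed limits (rad/s): [2.57, 2.57, 3.14, 3.14, 3.14, 3.14].

INTERFACE

Orientations are given as a rotation vector (axis times angle).
In Python, from workcell import * gives the robot as it stands.
- The arm moves only by the shell command python3 -m crank 'ROWS' [FORCE]. ROWS is JSON, a list of rows, each an object with "hand": the gripper command: -1 is fully open, 1 is shut, values between are in proportion; "translation": the shift along the world's x, y, z in mm, a list of three; "spin": the turn about the world's z in degrees. A call has 1 to 20 rows; each row shifts and turns the commanded pose from where the row before left it; what a row does not reach is not made up. A row lasts 1/12 s, in which the tool goes at most 41.7 mm and 7.16 degrees, less where a joint would pass 70% of its speed; a pose out of reach is approached as far as the arm can. A call with a gripper value outside its range is refused whole. The fingers move at their own pace and stop on an object; FORCE is the grip in N (left out, the last holds). Time passes only in rows, so rows that do not move let the fingers close. It gives the time, the measured TCP pose, the force and the opening at its end, in the units of the state.
- get_state(): the state, without advancing time (a new reading comes with each control period).
- read_camera(name): name is "scene" or "top"; returns a dict with "image" (400x640x3 uint8, red, green, blue), "intrinsics" (3x3 intrinsics, pixels), "camera_from_world" (4x4, takes a point from world to camera coordinates). Camera axes: x right, y down, z forward; pixel columns grow to the right and rows downward; lengths in m; the calibration is good to about 2 mm. A picture is of the moment at which its call begins. There is no depth.
- hand_in(): hands the job in, once; it reports no verdict.
The state is a dict: "t": time; "joints": joint angles; "joint_vel": joint speeds; "effort": joint torques, N m; "ee_pos": TCP position; "ee_rot": TCP orientation; "contact_force": force on the tool from outside, world axes, zero at the start; "moment": the same for the moment, N m; "gripper_width": finger opening in m.
Only numpy, scipy, OpenCV 4.12 (cv2) and the standard library are available. Lean on these libraries where they do the work, as an engineer would, in place of code of your own. Each camera call takes 0.05 s, during which the arm holds its last target.

## Working session

There is one attempt and no reset: what is moved stays moved. The work goes in short steps, Python scripts to look and compute and a shell command to move; the robot and the scene stay as the last step left them, time stands still between calls to the robot, and variables do not carry over. Pictures are saved under pics/ and viewed, and the job is handed in when it is done.

```bash
mkdir -p pics; ls
python3 - <<'E'
from workcell import *
import cv2,numpy as np
s=get_state();print(s)
try: print(pinch_z)
except Exception as e: print(e)
for n in("scene","top"):
    c=read_camera(n);cv2.imwrite(f"pics/{n}0.png",c["image"][:,:,::-1]);print(n,c["intrinsics"],c["camera_from_world"])
E
```

```text
pics
{'t': 0.0, 'joints': array([ 1.17498524e+00,  3.42756236e-01,  1.52500955e+00, -1.94339334e-05,
        1.27539057e+00, -1.45990731e-01]), 'joint_vel': array([ 0.00107311, -0.00213874,  0.00044985, -0.00182856, -0.0002182 ,
        0.0018887 ]), 'effort': array([-5.06866945e-04, -4.33670104e+01, -2.46012282e+01, -1.94283034e-04,
        7.52087042e-03, -3.40295242e-05]), 'ee_pos': array([0.12962112, 0.50833905, 0.23061117]), 'ee_rot': array([ 0.19493273,  1.56228558, -0.19731242]), 'contact_force': array([0.02940268, 1.07077862, 0.03508216]), 'moment': array([-0.00113075,  0.03010447,  0.04256222]), 'gripper_width': 0.08538142409198925}
0.0187
scene [[381.504557     0.         316.90692712]
 [  0.         381.504557   202.24313268]
 [  0.           0.           1.        ]] [[ 0.71733998  0.696604    0.01289287 -0.40132805]
 [ 0.59953104 -0.60773866 -0.52078427 -0.34882548]
 [-0.35494491  0.38130905 -0.85359096  1.19191623]
 [ 0.          0.          0.          1.        ]]
top [[361.92868342   0.         318.33333754]
 [  0.         361.92868342 198.88898821]
 [  0.           0.           1.        ]] [[ 0.02135695 -0.99964922  0.01566242 -0.04148228]
 [-0.99704435 -0.02245249 -0.07347418  0.61779387]
 [ 0.07380007 -0.01404695 -0.99717412  1.11385196]
 [ 0.          0.          0.          1.        ]]
```

View pics/scene0.png

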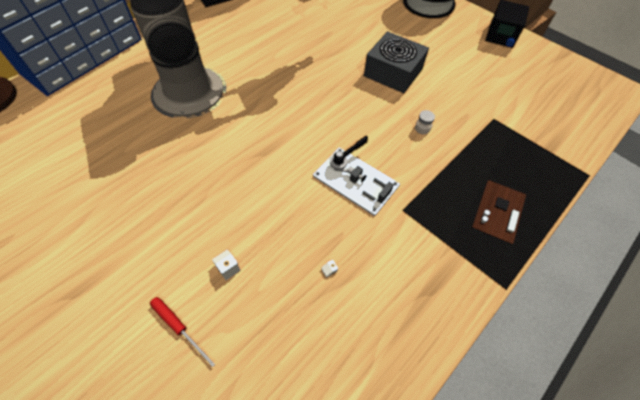

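View pics/top0.png

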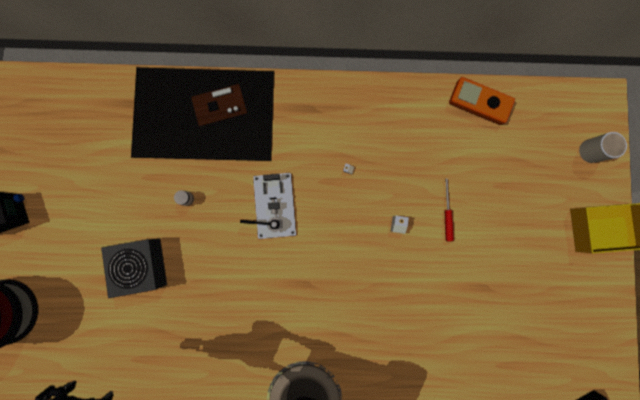

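Scene view: the fixture is at about (355,180) with its lever pointing up-right, the block at (226,264), the wedge at (330,268), the screwdriver at (180,330) and the jar at (426,122). Top view: fixture (275,205), block (400,224), wedge (349,169), jar (184,199). Next I'll zoom in.

Run:
```python
import cv2,numpy as np
a=cv2.imread("pics/scene0.png");b=cv2.imread("pics/top0.png")
def crop(im,x,y,w,h,k): return cv2.resize(im[y:y+h,x:x+w],None,fx=k,fy=k,interpolation=cv2.INTER_NEAREST)
cv2.imwrite("pics/z1.png",np.hstack([crop(a,305,125,100,100,4),crop(b,225,155,100,100,4)]))
cv2.imwrite("pics/z2.png",np.hstack([crop(a,200,240,50,50,8),crop(b,375,200,50,50,8)]))
```

```text
(no output)
```

View pics/z1.png

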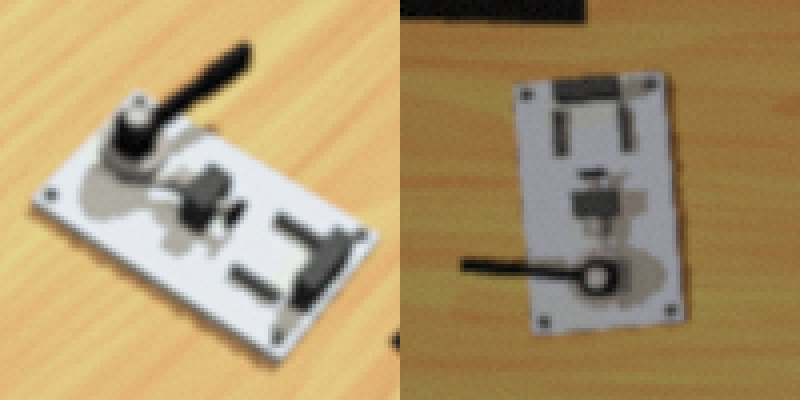

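View pics/z2.png

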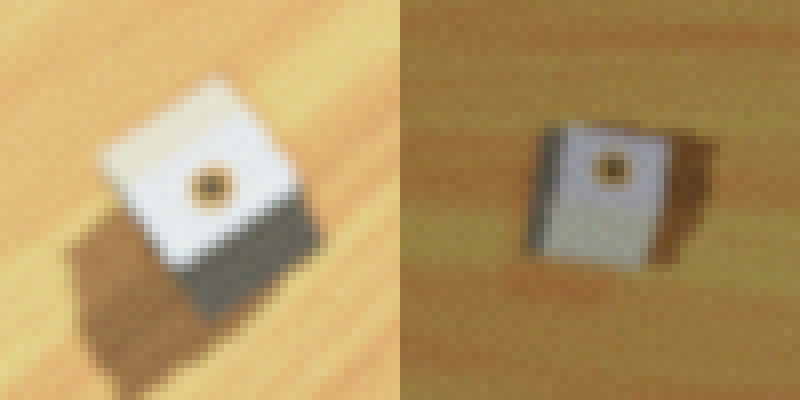

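Both views show the block standing upright with its sloped end towards world -x (the robot). The plate is white and the lever handle points to world +y. Next I'll measure both.

```bash
cat > h.py <<'E'
import cv2,numpy as np
from workcell import *
def cams(): return {n:read_camera(n) for n in("scene","top")}
def ray(c,px):
    px=np.asarray(px,float).reshape(-1,2);T=c["camera_from_world"];R=T[:3,:3];o=-R.T@T[:3,3]
    d=cv2.undistortPoints(px.reshape(-1,1,2),c["intrinsics"],None).reshape(-1,2)
    return o,np.c_[d,np.ones(len(d))]@R
def plane(c,px,z):
    o,d=ray(c,px);return (o+d*((z-o[2])/d[:,2])[:,None])[:,:2]
def tri(cs,pxs):
    A=np.zeros((3,3));b=np.zeros(3);rs=[]
    for c,p in zip(cs,pxs):
        o,d=ray(c,p);d=d[0]/np.linalg.norm(d[0]);P=np.eye(3)-np.outer(d,d);A+=P;b+=P@o;rs.append((o,P))
    X=np.linalg.solve(A,b);return X,[np.linalg.norm(P@(X-o)) for o,P in rs]
K=8
def up(c,x,y,w,h): return cv2.resize(c["image"][y:y+h,x:x+w],None,fx=K,fy=K,interpolation=cv2.INTER_CUBIC)
def tofull(p,x,y): return (np.asarray(p,float).reshape(-1,2)+.5)/K-.5+[x,y]
def blob(c,x,y,w,h,f,ck=0):
    m=f(up(c,x,y,w,h).astype(int)).astype(np.uint8)
    if ck: m=cv2.morphologyEx(m,cv2.MORPH_CLOSE,np.ones((ck,ck)))
    cs,_=cv2.findContours(m,cv2.RETR_EXTERNAL,cv2.CHAIN_APPROX_NONE);q=max(cs,key=cv2.contourArea)
    return tofull(q,x,y)
def rect(P): 
    (x,y),(w,h),a=cv2.minAreaRect((P*1000).astype(np.float32)); return (x,y),(w,h),a
E
python3 - <<'E'
from h import *
C=cams()
S,T=C["scene"],C["top"]
white=lambda t:(lambda i:(i[...,2]>i[...,0]*.8)&(i[...,2]>t))
# plate
for n,c,bx,t in(("scene",S,(300,120,110,105),110),("top",T,(240,160,70,90),60)):
    p=blob(c,*bx,white(t)); hp=cv2.convexHull(p.astype(np.float32)).reshape(-1,2)
    print(n,"plate z12",rect(plane(c,hp,.012)),"z0",rect(plane(c,hp,0)))
# block top
b=blob(T,375,200,50,50,white(75));print("top block",rect(plane(T,b,.046)),rect(plane(T,b,0.03)))
# brass insert
def brass(c,bx,mask):
    return blob(c,*bx,mask).reshape(-1,2)
for n,c,bx in(("scene",S,(200,240,50,50)),("top",T,(375,200,50,50))):
    i=c["image"][bx[1]:bx[1]+50,bx[0]:bx[0]+50]
    print(n,i.reshape(-1,3).min(0),i[22:26,24:30].tolist() if n=="scene" else i[18:24,24:30].tolist())
E
```

```text
scene plate z12 ((598.1428833007812, 107.39216613769531), (201.56710815429688, 124.98633575439453), 6.349000930786133) z0 ((593.4822387695312, 114.54808807373047), (204.48509216308594, 126.79570770263672), 6.348997116088867)
top plate z12 ((596.2525024414062, 111.21678161621094), (199.3263702392578, 120.91891479492188), 6.339877605438232) z0 ((596.898193359375, 112.50790405273438), (201.4158477783203, 122.18647003173828), 6.339874267578125)
top block ((545.4594116210938, -279.5380554199219), (46.786285400390625, 50.02997970581055), 81.9695053100586) ((545.6151123046875, -283.39263916015625), (47.46022033691406, 50.750675201416016), 81.96943664550781)
scene [99 95 67] [[[199, 180, 143], [159, 137, 96], [140, 118, 82], [160, 133, 85], [199, 172, 127], [224, 214, 196]], [[193, 165, 125], [143, 121, 84], [109, 95, 72], [150, 123, 85], [195, 168, 124], [222, 210, 189]], [[203, 179, 137], [173, 145, 98], [157, 132, 88], [173, 142, 96], [201, 178, 141], [223, 216, 202]], [[221, 207, 179], [207, 182, 142], [204, 177, 133], [207, 187, 148], [217, 205, 186], [227, 226, 222]]]
top [79 62 29] [[[151, 151, 154], [150, 147, 144], [144, 140, 131], [149, 142, 138], [148, 146, 150], [150, 150, 157]], [[147, 139, 133], [143, 130, 110], [127, 112, 86], [135, 121, 101], [143, 137, 129], [153, 154, 158]], [[139, 126, 105], [126, 102, 66], [99, 83, 54], [108, 91, 60], [143, 127, 105], [149, 147, 148]], [[142, 129, 103], [124, 99, 56], [90, 73, 41], [106, 84, 51], [142, 121, 94], [150, 146, 146]], [[150, 140, 126], [140, 122, 91], [124, 101, 67], [131, 110, 76], [147, 131, 109], [149, 148, 149]], [[151, 148, 149], [150, 142, 136], [144, 138, 124], [147, 137, 127], [149, 145, 141], [147, 149, 155]]]
```

```bash
python3 - <<'E'
from h import *
C=cams()
S,T=C["scene"],C["top"]
for n,c,bx,t in(("s",S,(200,240,50,50),170),("t",T,(375,200,50,50),108)):
    p=blob(c,*bx,lambda i:(i.min(-1)>t) if n=="t" else (i[...,2]>t),21)
    hp=cv2.convexHull(p.astype(np.float32))
    for e in np.linspace(.5,6,40):
        q=cv2.approxPolyDP(hp,e,True).reshape(-1,2)
        if len(q)<=4:break
    print(n,q.round(2).tolist()); 
    if n=="s":qs=q
    else:qt=q
    print(rect(plane(c,hp.reshape(-1,2),.046)))
    im=up(c,*bx)[:,:,::-1].copy();
    for r in q: cv2.circle(im,tuple(int(v) for v in ((r-bx[:2]+.5)*K)),3,(0,0,255),1)
    cv2.imwrite(f"pics/q{n}.png",im)
for k,(a,b) in {}.items():pass
# order by angle: match by world projection
wt=plane(T,qt,.046);ws=plane(S,qs,.046)
for i,w in enumerate(wt):
    j=np.argmin(np.linalg.norm(ws-w,axis=1));X,r=tri([T,S],[qt[i],qs[j]]);print((X*1000).round(1),np.round(np.array(r)*1000,1))
# brass
for n,c,bx in(("s",S,(218,255,16,16)),("t",T,(393,213,16,16))):
    i=up(c,*bx).astype(int);m=((i[...,0]-i[...,2])>30).astype(np.uint8)
    cs,_=cv2.findContours(m,0,1);q=min(cs,key=lambda q:abs(q.reshape(-1,2).mean(0)-64).sum());M=cv2.moments(cv2.convexHull(q))
    g=tofull([M["m10"]/M["m00"],M["m01"]/M["m00"]],*bx[:2]);print(g)
    if n=="s":gs=g
print(tri([S,T],[gs,g]))
E
python3 -c "
import cv2,numpy as np;cv2.imwrite('pics/q.png',np.hstack([cv2.imread('pics/qs.png'),cv2.imread('pics/qt.png')]))"
```

```text
s [[226.69000244140625, 249.69000244140625], [236.55999755859375, 262.30999755859375], [221.19000244140625, 272.44000244140625], [212.19000244140625, 259.05999755859375]]
((549.424560546875, -285.47467041015625), (42.088253021240234, 42.907928466796875), 82.13404083251953)
t [[395.80999755859375, 215.19000244140625], [407.94000244140625, 217.94000244140625], [403.94000244140625, 232.80999755859375], [392.55999755859375, 230.19000244140625]]
((544.8405151367188, -281.0999450683594), (42.111854553222656, 50.663631439208984), 81.8001708984375)
[ 571.4 -268.3   44.5] [1. 1.]
[ 563.9 -306.7   40.6] [0.8 0.8]
[ 517.3 -298.9   25. ] [1.4 1.4]
[ 524.9 -261.9   30. ] [1.2 1.2]
[[226.02532635 262.92284887]]
[[401.11253041 220.76455509]]
(array([ 0.55467127, -0.28528197,  0.04202734]), [np.float64(0.0009248612059914511), np.float64(0.0009248612059914018)])
```

View pics/q.png

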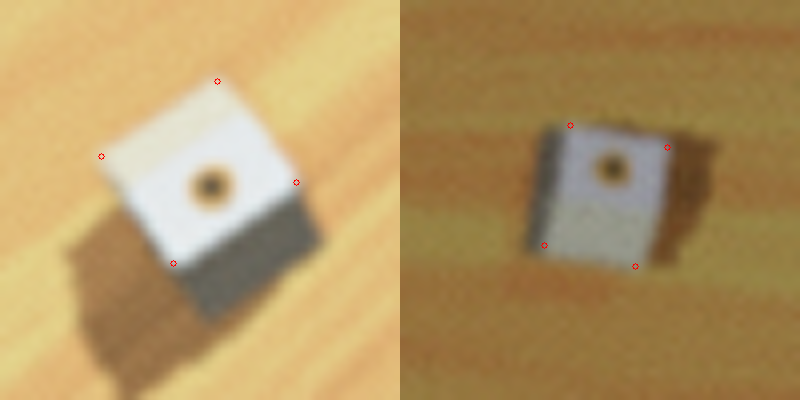

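The two views agree that the block stands upright on the bench, about 45 mm high. It is centred near (545,-283) with a yaw of about -8.3°. The fixture yaw is +6.3°. Now the tool yaw and the lever.

Run:
```python
from h import *
from scipy.spatial.transform import Rotation as R
M=R.from_rotvec(get_state()["ee_rot"]).as_matrix();print(M.round(3),"tool y yaw",np.degrees(np.arctan2(M[1,1],M[0,1])))
C=cams();T,S=C["top"],C["scene"]
print(plane(T,[[400.0,224]],.03))
f=np.array([606.5,112.]);a=np.radians(6.34);x=np.array([np.cos(a),np.sin(a)]);y=np.array([-x[1],x[0]])
# lever dark in top: upsampled
for n,c,bx in(("t",T,(232,210,60,25)),("s",S,(325,125,50,55))):
    i=up(c,*bx).astype(int);m=(i.max(-1)<(50 if n=="t" else 60)).astype(np.uint8)
    cs,_=cv2.findContours(m,0,cv2.CHAIN_APPROX_NONE);q=max(cs,key=cv2.contourArea)
    w=plane(c,tofull(q,*bx[:2]),.064)*1000;print(n,"rect z64",rect(w/1000),"bbox",w.min(0),w.max(0))
    far=w[np.argmax((w-f)@y)];print("far",far)
print("pivot",f-70*x,"seat",f+45*x)
```

```text
[[-0.     0.247  0.969]
 [-0.     0.969 -0.247]
 [-1.    -0.    -0.   ]] tool y yaw 75.68590296562174
[[ 0.54530486 -0.28402962]]
t rect z64 ((535.9185180664062, 147.25686645507812), (25.122400283813477, 117.0956039428711), 1.2376644611358643) bbox [524.312145    88.65362394] [549.51159534 206.02181389]
far [542.33983713 205.9103469 ]
s rect z64 ((543.4742431640625, 137.72047424316406), (30.63662338256836, 124.50885009765625), 1.0726958513259888) bbox [528.93898871  75.50945622] [559.70253237 200.03831944]
far [546.27861937 200.03831944]
pivot [536.9281127 104.270026 ] seat [651.22478469 116.969269  ]
```

```bash
python3 -m crank '[{"hand":-1,"translation":[35,-15,0],"spin":0},{"hand":-1,"translation":[35,-15,0],"spin":0},{"hand":-1,"translation":[35,-15,0],"spin":0},{"hand":-1,"translation":[35,-15,0],"spin":0},{"hand":-1,"translation":[35,-15,0],"spin":0},{"hand":-1,"translation":[35,-15,0],"spin":0},{"hand":-1,"translation":[30,-25,0],"spin":0},{"hand":-1,"translation":[30,-25,0],"spin":0},{"hand":-1,"translation":[30,-25,0],"spin":0},{"hand":-1,"translation":[30,-25,0],"spin":0},{"hand":-1,"translation":[30,-25,0],"spin":6},{"hand":-1,"translation":[28,-28,0],"spin":0},{"hand":-1,"translation":[28,-28,0],"spin":0},{"hand":-1,"translation":[0,-40,0],"spin":0},{"hand":-1,"translation":[0,-40,0],"spin":0},{"hand":-1,"translation":[0,-40,0],"spin":0},{"hand":-1,"translation":[0,-40,0],"spin":0},{"hand":-1,"translation":[0,-40,0],"spin":0}]' 30
```

```text
t: 1.9
ee_pos: [0.5454, 0.0359, 0.2313]
ee_rot: [0.114, 1.568, -0.114]
contact_force: [1.0, -0.6, 0.3]
gripper_width: 0.0856
```

```bash
python3 -m crank '[{"hand":-1,"translation":[0,-40,0],"spin":0},{"hand":-1,"translation":[0,-40,0],"spin":0},{"hand":-1,"translation":[0,-40,0],"spin":0},{"hand":-1,"translation":[0,-40,0],"spin":0},{"hand":-1,"translation":[0,-40,0],"spin":0},{"hand":-1,"translation":[0,-40,0],"spin":0},{"hand":-1,"translation":[0,-40,-30],"spin":0},{"hand":-1,"translation":[2,-30,-30],"spin":0},{"hand":-1,"translation":[0,-2,-30],"spin":0},{"hand":-1,"translation":[0,0,-30],"spin":0},{"hand":-1,"translation":[0,0,0],"spin":0},{"hand":-1,"translation":[0,0,0],"spin":0}]' 30
python3 - <<'E'
from h import *
from scipy.spatial.transform import Rotation as R
M=R.from_rotvec(get_state()["ee_rot"]).as_matrix();print(get_state()["ee_pos"],"tool y yaw",np.degrees(np.arctan2(M[1,1],M[0,1])))
C=cams()
a=C["scene"]["image"][190:310,160:290];b=C["top"]["image"][160:280,340:470]
g=lambda i:cv2.resize(i,(390,360),interpolation=2)[:,:,::-1]
cv2.imwrite("pics/above.png",np.hstack([g(a),g(b)]))
E
```

```text
t: 2.9
ee_pos: [0.547, -0.2666, 0.1158]
ee_rot: [0.116, 1.571, -0.113]
contact_force: [0.7, 0.5, 0.7]
gripper_width: 0.085
[ 0.54697139 -0.26660904  0.11584668] tool y yaw 81.67732515909302
```

View pics/above.png

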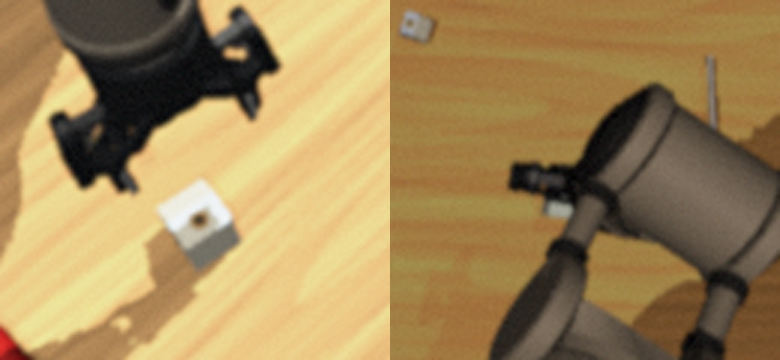

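The gripper stands above the block with the jaws across its sides. It is 17 mm short in y, so I'll correct that and descend.

```bash
python3 -m crank '[{"hand":-1,"translation":[0,-17,0],"spin":0},{"hand":-1,"translation":[0,0,-20],"spin":0},{"hand":-1,"translation":[0,0,-20],"spin":0},{"hand":-1,"translation":[0,0,-20],"spin":0},{"hand":-1,"translation":[0,0,-20],"spin":0},{"hand":-1,"translation":[0,0,-10],"spin":0},{"hand":-1,"translation":[0,0,-10],"spin":0},{"hand":-1,"translation":[0,0,0],"spin":0},{"hand":-1,"translation":[0,0,0],"spin":0},{"hand":-1,"translation":[0,0,0],"spin":0}]' 30
```

```text
t: 3.83
ee_pos: [0.5486, -0.2846, 0.0183]
ee_rot: [0.113, 1.566, -0.115]
contact_force: [0.9, -0.3, 0.3]
gripper_width: 0.0854
```

```bash
python3 -m crank '[{"hand":-0.3,"translation":[0,0,-4],"spin":0},{"hand":0,"translation":[0,0,0],"spin":0},{"hand":0.3,"translation":[0,0,0],"spin":0},{"hand":1,"translation":[0,0,0],"spin":0},{"hand":1,"translation":[0,0,0],"spin":0},{"hand":1,"translation":[0,0,0],"spin":0},{"hand":1,"translation":[0,0,0],"spin":0},{"hand":1,"translation":[0,0,0],"spin":0}]' 30
python3 - <<'E'
from h import *
C=cams()
a=C["scene"]["image"][210:310,160:290]
cv2.imwrite("pics/grip.png",cv2.resize(a,None,fx=5,fy=5,interpolation=2)[:,:,::-1])
s=get_state();print(s["ee_pos"],s["gripper_width"])
E
```

```text
t: 4.5
ee_pos: [0.548, -0.2842, 0.0133]
ee_rot: [0.114, 1.567, -0.114]
contact_force: [-0.2, 0.0, 3.8]
gripper_width: 0.0398
[ 0.54800642 -0.28418974  0.01329543] 0.039505993688207675
```

View pics/grip.png

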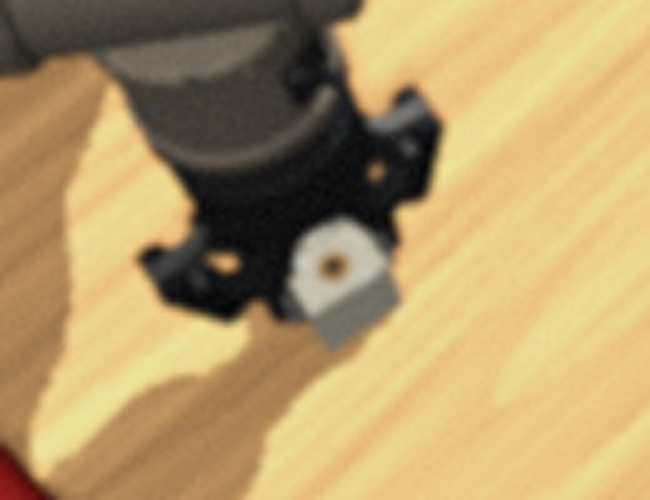

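The block is gripped at 39.5 mm wide. Before the fit I'll refine the nest position from the rails and stop, using the first images.

Run:
```python
from h import *
C=cams()
f=np.array([606.5,112.]);a=np.radians(6.34);X=np.array([np.cos(a),np.sin(a)]);Y=np.array([-X[1],X[0]])
for n,t,box in(("top",100,(255,165,45,35)),("scene",150,(355,170,45,45))):
    c=C[n];im=cv2.imread(f"pics/{n}0.png")[:,:,::-1];c["image"]=im
    i=up(c,*box).astype(int);m=(i.max(-1)<(95 if n=="top" else 110)).astype(np.uint8)
    cs,_=cv2.findContours(m,0,cv2.CHAIN_APPROX_NONE)
    for q in sorted(cs,key=cv2.contourArea)[-5:]:
        for z in (.020,.046):
            w=plane(c,tofull(q,*box[:2]),z)*1000-f
            u=np.c_[w@X,w@Y];print(n,cv2.contourArea(q),z,"fx",u[:,0].min().round(1),u[:,0].max().round(1),"fy",u[:,1].min().round(1),u[:,1].max().round(1))
    cv2.imwrite(f"pics/m_{n}.png",np.hstack([m*255,i[...,0].astype(np.uint8)]))
```

```text
top 302.5 0.02 fx 62.4 79.1 fy -64.8 -60.0
top 302.5 0.046 fx 59.0 75.4 fy -65.9 -61.2
top 472.5 0.02 fx 74.6 83.2 fy -53.7 -42.5
top 472.5 0.046 fx 71.0 79.4 fy -55.1 -44.2
top 841.5 0.02 fx 7.2 15.6 fy -8.3 12.1
top 841.5 0.046 fx 5.1 13.3 fy -10.8 9.2
top 2148.5 0.02 fx 28.3 64.5 fy 19.3 30.5
top 2148.5 0.046 fx 25.7 61.1 fy 16.2 27.2
top 8549.5 0.02 fx 27.2 89.6 fy -31.5 28.0
top 8549.5 0.046 fx 24.7 85.6 fy -33.4 24.7
scene 169.5 0.02 fx 79.6 83.8 fy -58.4 -52.0
scene 169.5 0.046 fx 85.2 89.3 fy -73.4 -67.1
scene 1128.0 0.02 fx 0.5 11.6 fy -5.2 16.2
scene 1128.0 0.046 fx 8.6 19.3 fy -21.8 -1.1
scene 2041.0 0.02 fx 31.6 65.3 fy -36.6 -27.8
scene 2041.0 0.046 fx 38.7 71.3 fy -52.3 -43.7
scene 3813.0 0.02 fx -26.0 -0.2 fy -21.0 26.2
scene 3813.0 0.046 fx -17.0 8.0 fy -37.2 8.6
scene 11328.5 0.02 fx 31.9 86.4 fy -31.4 37.8
scene 11328.5 0.046 fx 39.0 91.8 fy -47.2 19.8
```

View pics/m_top.png

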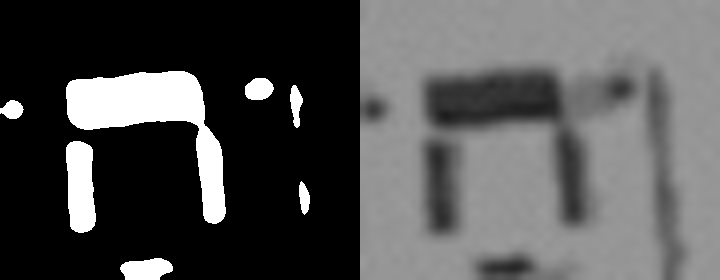

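View pics/m_scene.png

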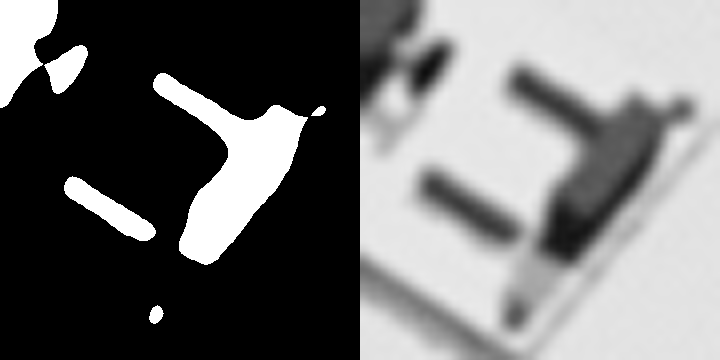

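Run:
```python
from h import *
C=cams()
f=np.array([606.5,112.]);a=np.radians(6.34);X=np.array([np.cos(a),np.sin(a)]);Y=np.array([-X[1],X[0]])
def samp(n,fx,fy,z):
    c=C[n];P=(f+fx[:,None]*X+fy[:,None]*Y)/1000;W=np.c_[P,np.full(len(P),z),np.ones(len(P))]
    q=W@c["camera_from_world"].T;q=q[:,:3]@c["intrinsics"].T;q=q[:,:2]/q[:,2:]
    im=cv2.imread(f"pics/{n}0.png",0)
    return cv2.remap(im,q[:,0].astype(np.float32),q[:,1].astype(np.float32),cv2.INTER_CUBIC).ravel()
for n in C:
    o,_=ray(C[n],[[0,0]]);print(n,"cam",o)
    for z in(.012,.02):
        v=np.mean([samp(n,np.full(45,x),np.arange(-44,45,2.),z) for x in np.arange(36.,60,3)],0) 
        print(z,dict(zip(range(-44,46,2),v.astype(int))))
    v=np.mean([samp(n,np.arange(50,100,2.),np.full(25,y),.046) for y in np.arange(-15.,16,3)],0);print("stop z46",dict(zip(range(50,100,2),v.astype(int))))
    # plate edges z12
    v=np.mean([samp(n,np.full(25,x),np.arange(46,71,1.),.012) for x in (-40,-20,0.,20,40,60)],0);print("+y",dict(zip(range(46,71),v.astype(int))))
    v=np.mean([samp(n,np.full(25,x),-np.arange(46,71,1.),.012) for x in (-40,-20,0.,20,40,60)],0);print("-y",dict(zip(range(46,71),v.astype(int))))
```

```text
scene cam [ 0.92008496 -0.38691645  0.84092036]
0.012 {-44: np.int64(233), -42: np.int64(233), -40: np.int64(230), -38: np.int64(217), -36: np.int64(195), -34: np.int64(160), -32: np.int64(122), -30: np.int64(84), -28: np.int64(63), -26: np.int64(68), -24: np.int64(93), -22: np.int64(130), -20: np.int64(178), -18: np.int64(212), -16: np.int64(230), -14: np.int64(234), -12: np.int64(232), -10: np.int64(232), -8: np.int64(232), -6: np.int64(232), -4: np.int64(232), -2: np.int64(232), 0: np.int64(232), 2: np.int64(232), 4: np.int64(232), 6: np.int64(232), 8: np.int64(233), 10: np.int64(233), 12: np.int64(229), 14: np.int64(215), 16: np.int64(190), 18: np.int64(154), 20: np.int64(117), 22: np.int64(79), 24: np.int64(59), 26: np.int64(63), 28: np.int64(88), 30: np.int64(124), 32: np.int64(171), 34: np.int64(207), 36: np.int64(228), 38: np.int64(234), 40: np.int64(233), 42: np.int64(233), 44: np.int64(232)}
0.02 {-44: np.int64(227), -42: np.int64(212), -40: np.int64(182), -38: np.int64(148), -36: np.int64(104), -34: np.int64(72), -32: np.int64(62), -30: np.int64(76), -28: np.int64(107), -2
[... 4614 characters left out ...]
 59: np.int64(140), 60: np.int64(134), 61: np.int64(129), 62: np.int64(125), 63: np.int64(123), 64: np.int64(121), 65: np.int64(121), 66: np.int64(121), 67: np.int64(121), 68: np.int64(122), 69: np.int64(122), 70: np.int64(122)}
-y {46: np.int64(150), 47: np.int64(149), 48: np.int64(150), 49: np.int64(150), 50: np.int64(150), 51: np.int64(151), 52: np.int64(151), 53: np.int64(151), 54: np.int64(149), 55: np.int64(146), 56: np.int64(139), 57: np.int64(130), 58: np.int64(117), 59: np.int64(102), 60: np.int64(89), 61: np.int64(80), 62: np.int64(76), 63: np.int64(77), 64: np.int64(81), 65: np.int64(87), 66: np.int64(96), 67: np.int64(104), 68: np.int64(110), 69: np.int64(115), 70: np.int64(118)}
```

Run:
```python
from h import *
C=cams();S,T=C["scene"],C["top"]
qt=[[395.81,215.19],[407.94,217.94],[403.94,232.81],[392.56,230.19]]
qs=[[236.56,262.31],[221.19,272.44],[212.19,259.06],[226.69,249.69]]
a=np.radians(-8.3);X=np.array([np.cos(a),np.sin(a)]);Y=np.array([-X[1],X[0]]);t=np.array([548.,-284.2])
for n,c,q in(("top",T,qt),("scene",S,qs)):
    for i,z in enumerate((.046,.046,.03,.03)):
        w=plane(c,[q[i]],z)[0]*1000-t;print(n,i,w@X,w@Y)
```

```text
top 0 21.2109085011357 20.377254672211816
top 1 19.061854484137 -17.834017010010935
top 2 -27.704606398773425 -16.433833298810626
top 3 -25.54467615139815 19.833971826965477
scene 0 20.953833232647778 18.1851004122695
scene 1 21.012923685062326 -20.871258119983445
scene 2 -26.55999114001826 -20.3588088843348
scene 3 -26.803339776623847 17.68787154279721
```

Top and scene disagree by about 3–4 mm in y. Both views of the block before the grip show the same bias, so I'll lift, hover over the nest and compare the held block, whose pose is known, with the rails in the scene camera.

```bash
python3 -m crank '[{"hand":1,"translation":[0,0,20],"spin":0},{"hand":1,"translation":[0,0,35],"spin":0},{"hand":1,"translation":[0,0,35],"spin":0},{"hand":1,"translation":[9,34,0],"spin":0},{"hand":1,"translation":[9,34,0],"spin":3},{"hand":1,"translation":[9,34,0],"spin":3},{"hand":1,"translation":[9,34,0],"spin":3},{"hand":1,"translation":[9,34,0],"spin":3},{"hand":1,"translation":[9,34,0],"spin":2.65},{"hand":1,"translation":[9,34,0],"spin":0},{"hand":1,"translation":[9,34,0],"spin":0},{"hand":1,"translation":[9,34,0],"spin":0},{"hand":1,"translation":[9,34,0],"spin":0},{"hand":1,"translation":[9,34,0],"spin":0},{"hand":1,"translation":[4,26,0],"spin":0},{"hand":1,"translation":[0,0,0],"spin":0},{"hand":1,"translation":[0,0,0],"spin":0},{"hand":1,"translation":[0,0,0],"spin":0}]' 40
cat > tip.py <<'E'
from h import *
from scipy.spatial.transform import Rotation as R
s=get_state();M=R.from_rotvec(s["ee_rot"]).as_matrix();print(s["t"],(s["ee_pos"]*1000).round(1),"yaw",np.degrees(np.arctan2(M[1,1],M[0,1])).round(2),"F",s["contact_force"].round(2),"w",s["gripper_width"].round(4))
E
python3 tip.py
```

```text
t: 6.4
ee_pos: [0.6502, 0.1154, 0.1021]
ee_rot: [-0.087, 1.571, 0.087]
contact_force: [-0.8, -1.1, -0.2]
gripper_width: 0.0396Traceback (most recent call last):
  File "tip.py", line 3, in <module>
    s=get_state();M=R.from_rotvec(s["ee_rot"]).as_matrix();print(s["t"],(s["ee_pos"]*1000).round(1),"yaw",np.degrees(np.arctan2(M[1,1],M[0,1])).round(2),"F",s["contact_force"].round(2),"w",s["gripper_width"].round(4))
                                                                                                                                                                                             ^^^^^^^^^^^^^^^^^^^^^^^^
AttributeError: 'float' object has no attribute 'round'
```

```bash
sed -i 's/s\["gripper_width"\].round(4)/round(s["gripper_width"],4)/' tip.py; python3 -m crank '[{"hand":1,"translation":[1,0,-18],"spin":0},{"hand":1,"translation":[0,0,-18],"spin":0},{"hand":1,"translation":[0,0,0],"spin":0},{"hand":1,"translation":[0,0,0],"spin":0}]'
python3 tip.py
python3 - <<'E'
from h import *
C=cams()
for n in C: cv2.imwrite(f"pics/hov_{n}.png",C[n]["image"][:,:,::-1])
a=C["scene"]["image"][120:230,300:410];b=C["top"]["image"][150:260,220:330]
g=lambda i:cv2.resize(i,(400,400),interpolation=2)[:,:,::-1]
cv2.imwrite("pics/hov.png",np.hstack([g(a),g(b)]))
E
```

```text
t: 6.73
ee_pos: [0.6509, 0.1144, 0.066]
ee_rot: [-0.085, 1.572, 0.085]
contact_force: [0.6, 0.9, -0.6]
gripper_width: 0.0393
6.7333 [650.9 114.4  66. ] yaw 96.23 F [ 0.63  0.89 -0.58] w 0.0393
```

View pics/hov.png

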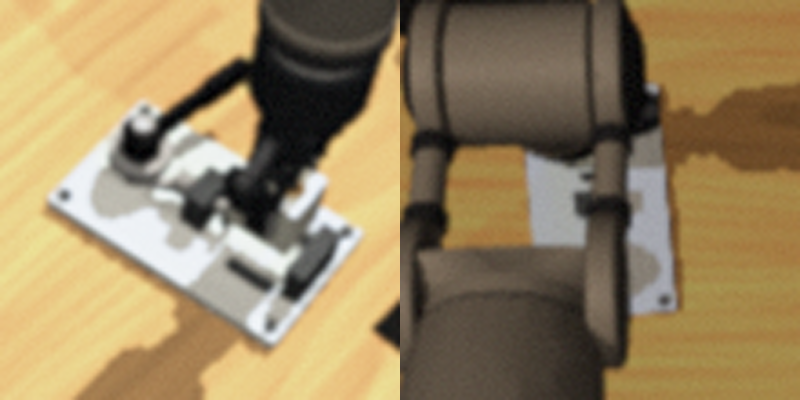

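The scene view shows the block held above the nest; its lower edges are around crop (270,265). I'll zoom in to pick edges.

Run:
```python
import cv2
a=cv2.imread("pics/hov_scene.png")[160:210,345:395]
a=cv2.resize(a,None,fx=12,fy=12,interpolation=2)
for i in range(0,50,10):
    cv2.putText(a,str(345+i),(i*12,10),0,.4,(0,0,255));cv2.putText(a,str(160+i),(0,i*12+10),0,.4,(0,0,255))
cv2.imwrite("pics/hz.png",a)
```

```text
(no output)
```

View pics/hz.png

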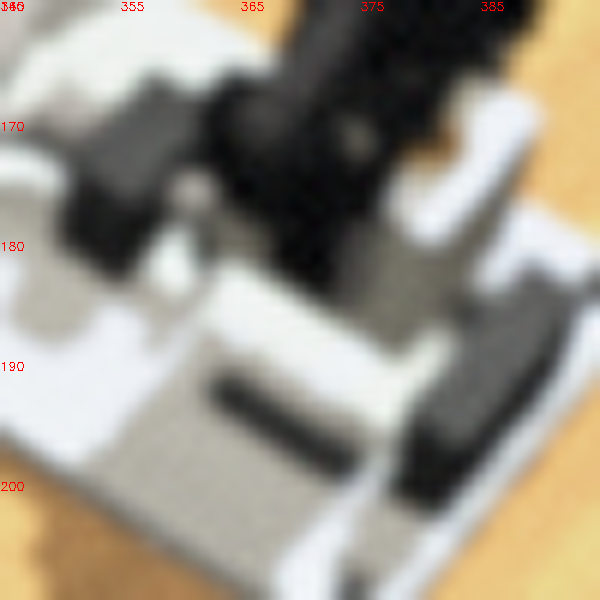

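```bash
cat >> h.py <<'E'
def proj(c,W):
    W=np.atleast_2d(W)/1000;q=np.c_[W,np.ones(len(W))]@c["camera_from_world"].T;q=q[:,:3]@c["intrinsics"].T;return q[:,:2]/q[:,2:]
E
python3 - <<'E'
from h import *
S=cams()["scene"]
a=np.radians(6.23);X=np.array([np.cos(a),np.sin(a)]);Y=np.array([-X[1],X[0]]);t=np.array([650.9,114.4])-3*X
for x,y,z in((25,-20,0),(25,20,0),(-25,-20,0),(25,-20,46),(25,20,46),(-25,-20,30)):
    p=t+x*X+y*Y;print((x,y,z),proj(S,[*p,z+52.7]).round(1))
f=np.array([606.5,112.])
for x,y,z in((28,-22,20),(66,-22,20),(28,-30,20),(66,-30,20),(66,-30,12),(70,-25,46),(70,25,46),(80,-25,46)):
    p=f+x*X+y*Y;print("fix",(x,y,z),proj(S,[*p,z]).round(1))
E
```

```text
(25, -20, 0) [[377.9 189.9]]
(25, 20, 0) [[386.6 179.5]]
(-25, -20, 0) [[361.3 179.6]]
(25, -20, 46) [[380.8 179.3]]
(25, 20, 46) [[389.8 168.6]]
(-25, -20, 30) [[362.6 172.6]]
fix (28, -22, 20) [[363.6 189. ]]
fix (66, -22, 20) [[376.  196.8]]
fix (28, -30, 20) [[361.9 191.1]]
fix (66, -30, 20) [[374.2 198.8]]
fix (66, -30, 12) [[373.8 200.5]]
fix (70, -25, 46) [[378.2 192.8]]
fix (70, 25, 46) [[388.9 179.9]]
fix (80, -25, 46) [[381.6 194.9]]
```

The held block matches its prediction in the scene view to about 0.4 px, so I trust the scene camera: the nest centre is about 3 mm to -y of the top-view estimate, within 0.5 mm of the current pose. I'll descend with feel.

```bash
python3 -m crank '[{"hand":1,"translation":[0,-0.5,-10],"spin":0},{"hand":1,"translation":[0,0,-10],"spin":0},{"hand":1,"translation":[0,0,-7],"spin":0},{"hand":1,"translation":[0,0,0],"spin":0},{"hand":1,"translation":[0,0,0],"spin":0},{"hand":1,"translation":[0,0,0],"spin":0}]'; python3 tip.py;  python3 -m crank '[{"hand":1,"translation":[0,0,-3],"spin":0},{"hand":1,"translation":[0,0,-2],"spin":0},{"hand":1,"translation":[0,0,-2],"spin":0},{"hand":1,"translation":[0,0,0],"spin":0},{"hand":1,"translation":[0,0,0],"spin":0}]'; python3 tip.py
```

```text
t: 7.43
ee_pos: [0.6518, 0.1155, 0.0398]
ee_rot: [-0.087, 1.569, 0.087]
contact_force: [1.2, -0.2, -0.0]
gripper_width: 0.0397
7.4333 [651.8 115.5  39.8] yaw 96.35 F [ 1.17 -0.22 -0.05] w 0.0397
t: 7.85
ee_pos: [0.6516, 0.1155, 0.0328]
ee_rot: [-0.087, 1.569, 0.087]
contact_force: [0.0, -0.0, -0.2]
gripper_width: 0.0397
7.85 [651.6 115.5  32.8] yaw 96.34 F [ 0.04 -0.05 -0.24] w 0.0397
```

```bash
python3 -m crank '[{"hand":1,"translation":[0,0,-1.5],"spin":0},{"hand":1,"translation":[0,0,-1.5],"spin":0},{"hand":1,"translation":[0,0,0],"spin":0},{"hand":1,"translation":[0,0,0],"spin":0}]'; python3 tip.py;python3 tip.py
```

```text
t: 8.18
ee_pos: [0.6516, 0.1154, 0.0298]
ee_rot: [-0.087, 1.569, 0.087]
contact_force: [-0.2, -1.1, -1.2]
gripper_width: 0.0397
8.1833 [651.6 115.4  29.8] yaw 96.34 F [-0.19 -1.08 -1.15] w 0.0397
8.1833 [651.6 115.4  29.8] yaw 96.34 F [-0.19 -1.08 -1.15] w 0.0397
```

The block is below the rail tops with no contact, so it is between the rails. Going on to the floor.

```bash
python3 -m crank '[{"hand":1,"translation":[0,0,-1.5],"spin":0},{"hand":1,"translation":[0,0,-1.5],"spin":0},{"hand":1,"translation":[0,0,0],"spin":0},{"hand":1,"translation":[0,0,0],"spin":0}]'; python3 -m crank '[{"hand":1,"translation":[0,0,-1],"spin":0},{"hand":1,"translation":[0,0,0],"spin":0},{"hand":1,"translation":[0,0,0],"spin":0}]'
python3 - <<'E'
from h import *
C=cams()
a=cv2.resize(C["scene"]["image"][150:215,330:405],None,fx=8,fy=8,interpolation=2)[:,:,::-1]
cv2.imwrite("pics/in.png",a)
E
```

```text
t: 8.52
ee_pos: [0.6516, 0.1154, 0.0267]
ee_rot: [-0.087, 1.569, 0.087]
contact_force: [-0.8, -0.6, -0.8]
gripper_width: 0.0395
t: 8.77
ee_pos: [0.6517, 0.1155, 0.0259]
ee_rot: [-0.087, 1.569, 0.087]
contact_force: [0.2, -0.3, -0.7]
gripper_width: 0.0394
```

View pics/in.png

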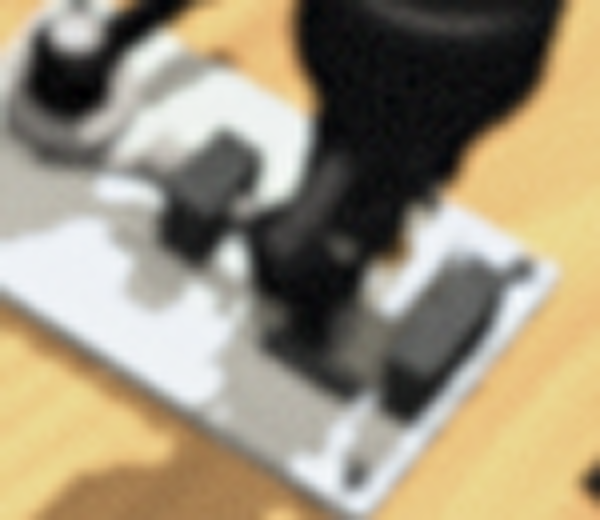

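```bash
python3 -m crank '[{"hand":1,"translation":[0,0,-0.7],"spin":0},{"hand":1,"translation":[0,0,0],"spin":0},{"hand":1,"translation":[0,0,0],"spin":0}]'; python3 tip.py
```

```text
t: 9.12
ee_pos: [0.6519, 0.1155, 0.0254]
ee_rot: [-0.087, 1.569, 0.087]
contact_force: [-0.3, -0.2, 0.2]
gripper_width: 0.039
9.1167 [651.9 115.5  25.4] yaw 96.34 F [-0.3  -0.17  0.19] w 0.039
```

```bash
python3 -m crank '[{"hand":0,"translation":[0,0,0],"spin":0},{"hand":-0.3,"translation":[0,0,0],"spin":0},{"hand":-0.6,"translation":[0,0,0],"spin":0},{"hand":-0.6,"translation":[0,0,0],"spin":0},{"hand":-0.6,"translation":[0,0,0],"spin":0},{"hand":-0.6,"translation":[0,0,20],"spin":0},{"hand":-0.6,"translation":[0,0,30],"spin":0},{"hand":-0.6,"translation":[0,0,30],"spin":0},{"hand":-0.6,"translation":[0,0,30],"spin":0},{"hand":-0.6,"translation":[0,40,0],"spin":0},{"hand":-0.6,"translation":[0,40,0],"spin":0},{"hand":-0.6,"translation":[0,30,0],"spin":0},{"hand":0,"translation":[0,0,0],"spin":0},{"hand":0.5,"translation":[0,0,0],"spin":0},{"hand":1,"translation":[0,0,0],"spin":0},{"hand":1,"translation":[0,0,0],"spin":0}]'; python3 tip.py
python3 - <<'E'
from h import *
C=cams()
for n in C: cv2.imwrite(f"pics/pl_{n}.png",C[n]["image"][:,:,::-1])
a=C["scene"]["image"][120:220,305:405];b=C["top"]["image"][155:255,220:320]
g=lambda i:cv2.resize(i,(400,400),interpolation=2)[:,:,::-1]
cv2.imwrite("pics/pl.png",np.hstack([g(a),g(b)]))
E
```

```text
t: 10.45
ee_pos: [0.6518, 0.2242, 0.135]
ee_rot: [-0.086, 1.569, 0.086]
contact_force: [-0.0, -0.9, 0.9]
gripper_width: 0.0198
10.45 [651.8 224.2 135. ] yaw 96.27 F [-0.03 -0.88  0.93] w 0.0198
```

View pics/pl.png

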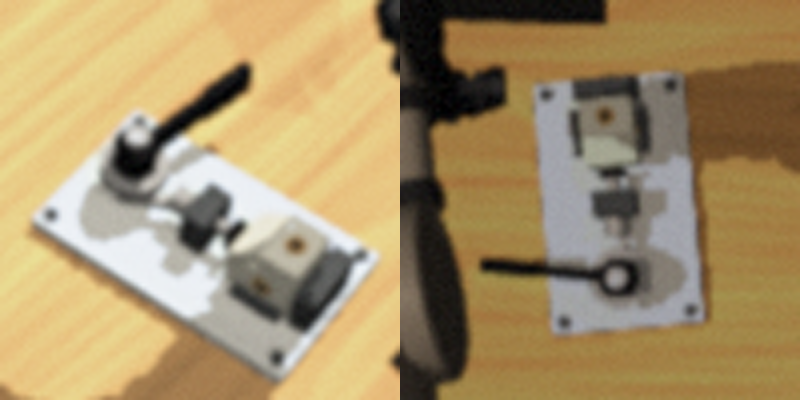

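The block stands in the nest between the rails, against or near the stop and clear of the pad. The lever tip is at about top (241,221) and scene (365.5,137.5). Now I'll measure the lever axis.

Run:
```python
from h import *
C=cams();S,T=C["scene"],C["top"]
tip=tri([T,S],[[241.5,221.2],[365.3,137.7]]);pin=tri([T,S],[[275,224.2],[339.2,152.3]])
print("tip",tip,"pin",pin)
for n,c,bx in(("top",T,(236,212,30,20)),("scene",S,(345,130,26,28))):
    i=up(c,*bx).astype(int);m=(i.max(-1)<(60 if n=="top" else 70)).astype(np.uint8)
    cs,_=cv2.findContours(m,0,cv2.CHAIN_APPROX_NONE);q=max(cs,key=cv2.contourArea)
    yy,xx=np.nonzero(cv2.drawContours(np.zeros_like(m),[q],0,1,-1))
    w=plane(c,tofull(np.c_[xx,yy],*bx[:2]),.055)*1000
    vx,vy,x0,y0=cv2.fitLine(w.astype(np.float32),cv2.DIST_L2,0,.01,.01).ravel();print(n,"dir",np.degrees(np.arctan2(vy,vx)),"at y170 x",x0+vx/vy*(170-y0),"y190 x",x0+vx/vy*(190-y0),"ymax",w[:,1].max())
```

```text
tip (array([0.54308318, 0.20412846, 0.05250548]), [np.float64(0.00019080061066297492), np.float64(0.0001908006106630568)]) pin (array([0.53734425, 0.10106992, 0.07586136]), [np.float64(0.0014556002184666309), np.float64(0.0014556002184665593)])
top dir 86.318115 at y170 x 542.09045 y190 x 543.37744 ymax 207.8451659896922
scene dir 87.1272 at y170 x 544.7929 y190 x 545.7965 ymax 207.07643993353648
```

```bash
python3 -c "
from h import *
print(get_state()['joints'])"; python3 -m crank '[{"hand":1,"translation":[-20,-20,0],"spin":-5},{"hand":1,"translation":[-20,-15,0],"spin":-4.5},{"hand":1,"translation":[-20,0,0],"spin":0},{"hand":1,"translation":[-18,0,0],"spin":0},{"hand":1,"translation":[0,0,0],"spin":0},{"hand":1,"translation":[0,0,0],"spin":0},{"hand":1,"translation":[0,0,0],"spin":0}]'; python3 tip.py;  python3 -c "
from h import *
print(get_state()['joints'])"
```

```text
[ 2.20368007e-01  7.23258464e-01  1.13891318e+00  3.92413183e-05
  1.27935931e+00 -1.45958199e+00]
t: 11.23
ee_pos: [0.5747, 0.1903, 0.1356]
ee_rot: [0.044, 1.569, -0.043]
contact_force: [-0.1, -0.2, -0.7]
gripper_width: 0.0003
11.2333 [574.7 190.3 135.6] yaw 86.81 F [-0.08 -0.16 -0.74] w 0.0003
[ 1.93148204e-01  5.71539258e-01  1.42621320e+00 -1.96276280e-05
  1.14228151e+00 -1.32202856e+00]
```

```bash
python3 -m crank '[{"hand":1,"translation":[0,0,0],"spin":-7},{"hand":1,"translation":[0,0,0],"spin":-7},{"hand":1,"translation":[0,0,0],"spin":-7},{"hand":1,"translation":[0,0,0],"spin":-7},{"hand":1,"translation":[0,0,0],"spin":-7},{"hand":1,"translation":[0,0,0],"spin":-7},{"hand":1,"translation":[0,0,0],"spin":-7},{"hand":1,"translation":[0,0,0],"spin":-7},{"hand":1,"translation":[0,0,0],"spin":-7},{"hand":1,"translation":[0,0,0],"spin":-7},{"hand":1,"translation":[0,0,0],"spin":-7},{"hand":1,"translation":[0,0,0],"spin":-7},{"hand":1,"translation":[0,0,0],"spin":-7},{"hand":1,"translation":[0,0,0],"spin":-7},{"hand":1,"translation":[0,0,0],"spin":-7},{"hand":1,"translation":[0,0,0],"spin":-7},{"hand":1,"translation":[0,0,0],"spin":-7},{"hand":1,"translation":[0,0,0],"spin":-7},{"hand":1,"translation":[0,0,0],"spin":-7},{"hand":1,"translation":[0,0,0],"spin":-7}]'
python3 -m crank '[{"hand":1,"translation":[0,0,0],"spin":-7},{"hand":1,"translation":[0,0,0],"spin":-7},{"hand":1,"translation":[0,0,0],"spin":-7},{"hand":1,"translation":[0,0,0],"spin":-7},{"hand":1,"translation":[0,0,0],"spin":-7},{"hand":1,"translation":[0,0,0],"spin":-5},{"hand":1,"translation":[0,0,-30],"spin":0},{"hand":1,"translation":[0,0,-30],"spin":0},{"hand":1,"translation":[0,0,-30],"spin":0},{"hand":1,"translation":[0,0,-6],"spin":0},{"hand":1,"translation":[0,0,0],"spin":0},{"hand":1,"translation":[0,0,0],"spin":0}]'; python3 tip.py
python3 - <<'E'
from h import *
C=cams()
a=C["scene"]["image"][100:200,305:405];b=C["top"]["image"][155:255,220:320]
g=lambda i:cv2.resize(i,(400,400),interpolation=2)[:,:,::-1]
cv2.imwrite("pics/lv.png",np.hstack([g(a),g(b)]))
E
```

```text
t: 12.9
ee_pos: [0.5749, 0.1904, 0.135]
ee_rot: [1.857, 0.611, -1.856]
contact_force: [0.1, 0.8, 0.1]
gripper_width: 0.0002
t: 13.9
ee_pos: [0.5749, 0.1906, 0.0399]
ee_rot: [-2.194, 0.061, 2.192]
contact_force: [0.4, 0.4, 0.3]
gripper_width: 0.0
13.9 [574.9 190.6  39.9] yaw -93.17 F [0.39 0.4  0.34] w 0.0
```

View pics/lv.png

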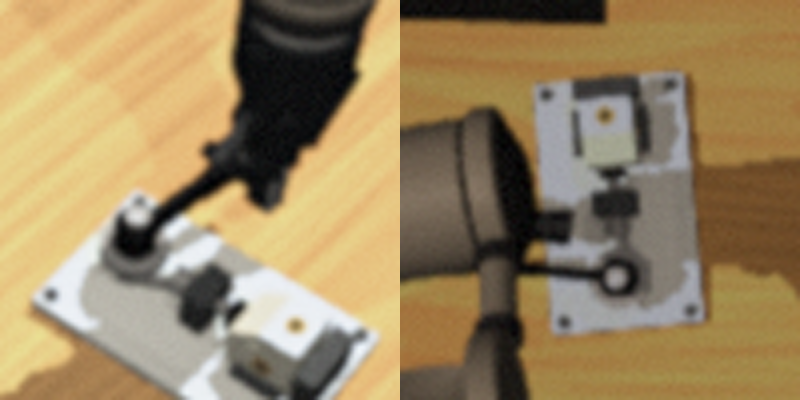

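```bash
python3 - <<'E'
from h import *
pv=np.array([537.3,101.5])
def P(t):
    t=np.radians(t);u=np.array([np.cos(t),np.sin(t)]);n=np.array([-u[1],u[0]]);return pv+88*u-17*n
t0=86.8
for k in range(0,130,5):
    print(k,P(t0+k).round(1),(P(t0+k+5)-P(t0+k)).round(1))
E
python3 -m crank '[{"hand":1,"translation":[-5,-1,0],"spin":0},{"hand":1,"translation":[-5,-1,0],"spin":0},{"hand":1,"translation":[-2,0,0],"spin":0},{"hand":1,"translation":[0,0,0],"spin":0}]'; python3 -m crank '[{"hand":1,"translation":[-2,0,0],"spin":0},{"hand":1,"translation":[-2,0,0],"spin":0},{"hand":1,"translation":[-2,0,0],"spin":0},{"hand":1,"translation":[0,0,0],"spin":0}]'
```

```text
0 [559.2 188.4] [-7.7  1.6]
5 [551.5 190. ] [-7.8  0.9]
10 [543.8 190.9] [-7.8  0.2]
15 [535.9 191.1] [-7.8 -0.5]
20 [528.1 190.7] [-7.7 -1.1]
25 [520.4 189.5] [-7.6 -1.8]
30 [512.8 187.7] [-7.4 -2.5]
35 [505.4 185.2] [-7.2 -3.1]
40 [498.2 182.1] [-6.9 -3.7]
45 [491.3 178.4] [-6.5 -4.3]
50 [484.8 174.1] [-6.1 -4.9]
55 [478.7 169.3] [-5.7 -5.4]
60 [473.  163.9] [-5.2 -5.8]
65 [467.8 158.1] [-4.7 -6.3]
70 [463.1 151.8] [-4.1 -6.7]
75 [459.  145.1] [-3.5 -7. ]
80 [455.5 138.1] [-2.9 -7.3]
85 [452.6 130.9] [-2.2 -7.5]
90 [450.4 123.4] [-1.6 -7.7]
95 [448.8 115.7] [-0.9 -7.8]
100 [447.9 108. ] [-0.2 -7.8]
105 [447.7 100.1] [ 0.5 -7.8]
110 [448.1  92.3] [ 1.1 -7.7]
115 [449.3  84.6] [ 1.8 -7.6]
120 [451.1  77. ] [ 2.5 -7.4]
125 [453.6  69.6] [ 3.1 -7.2]
t: 14.33
ee_pos: [0.5611, 0.1885, 0.0398]
ee_rot: [-2.194, 0.06, 2.193]
contact_force: [-0.0, 1.3, -0.1]
gripper_width: 0.0
t: 14.67
ee_pos: [0.5553, 0.1885, 0.0391]
ee_rot: [-2.193, 0.061, 2.194]
contact_force: [-0.7, -0.7, 0.1]
gripper_width: 0.0003
```

```bash
python3 -m crank '[{"hand":1,"translation":[-3.9,1,0],"spin":5},{"hand":1,"translation":[-3.9,0.6,0],"spin":2.5},{"hand":1,"translation":[-3.9,0.5,0],"spin":2.5},{"hand":1,"translation":[-3.9,0.1,0],"spin":2.5},{"hand":1,"translation":[-3.9,0.1,0],"spin":2.5}]';python3 tip.py; python3 -m crank '[{"hand":1,"translation":[-3.9,-0.2,0],"spin":2.5},{"hand":1,"translation":[-3.9,-0.3,0],"spin":2.5},{"hand":1,"translation":[-3.9,-0.5,0],"spin":2.5},{"hand":1,"translation":[-3.9,-0.6,0],"spin":2.5}]';python3 tip.py
python3 - <<'E'
from h import *
C=cams()
a=C["scene"]["image"][100:200,295:395];b=C["top"]["image"][165:265,220:320]
g=lambda i:cv2.resize(i,(400,400),interpolation=2)[:,:,::-1]
cv2.imwrite("pics/lv2.png",np.hstack([g(a),g(b)]))
E
```

```text
t: 15.08
ee_pos: [0.5361, 0.1908, 0.0391]
ee_rot: [2.111, 0.221, -2.111]
contact_force: [0.7, -0.6, 0.1]
gripper_width: 0.0
15.0833 [536.1 190.8  39.1] yaw -78.04 F [ 0.67 -0.63  0.07] w 0.0
t: 15.42
ee_pos: [0.5206, 0.1892, 0.0392]
ee_rot: [2.012, 0.39, -2.011]
contact_force: [1.7, 0.9, -0.0]
gripper_width: 0.0003
15.4167 [520.6 189.2  39.2] yaw -68.04 F [ 1.71  0.93 -0.03] w 0.0003
```

View pics/lv2.png

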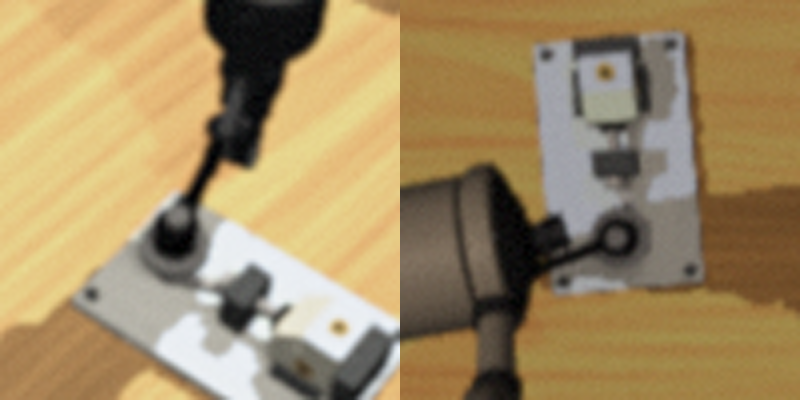

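The lever follows the fingers and has turned about 25°. I'll go on and watch the force.

```bash
python3 -m crank '[{"hand":1,"translation":[-3.8,-0.9,0],"spin":2.5},{"hand":1,"translation":[-3.8,-0.9,0],"spin":2.5},{"hand":1,"translation":[-3.7,-1.2,0],"spin":2.5},{"hand":1,"translation":[-3.7,-1.3,0],"spin":2.5}]';python3 -m crank '[{"hand":1,"translation":[-3.6,-1.5,0],"spin":2.5},{"hand":1,"translation":[-3.6,-1.6,0],"spin":2.5},{"hand":1,"translation":[-3.4,-1.8,0],"spin":2.5},{"hand":1,"translation":[-3.4,-1.9,0],"spin":2.5}]';python3 -m crank '[{"hand":1,"translation":[-3.3,-2.1,0],"spin":2.5},{"hand":1,"translation":[-3.2,-2.2,0],"spin":2.5},{"hand":1,"translation":[-3.1,-2.4,0],"spin":2.5},{"hand":1,"translation":[-3,-2.5,0],"spin":2.5}]';python3 tip.py
```

```text
t: 15.85
ee_pos: [0.506, 0.185, 0.0393]
ee_rot: [1.907, 0.544, -1.906]
contact_force: [0.3, 0.7, 0.3]
gripper_width: 0.0002
t: 16.18
ee_pos: [0.4919, 0.1781, 0.0392]
ee_rot: [1.796, 0.687, -1.795]
contact_force: [-0.0, 0.1, -0.3]
gripper_width: -0.0001
t: 16.52
ee_pos: [0.4801, 0.1695, 0.0394]
ee_rot: [1.683, 0.817, -1.678]
contact_force: [2.3, 4.6, -1.0]
gripper_width: -0.0001
16.5167 [480.1 169.5  39.4] yaw -38.15 F [ 2.27  4.58 -1.  ] w -0.0001
```

It is biting at about 5 N. I'll continue in 5° steps.

```bash
python3 -m crank '[{"hand":1,"translation":[-2.9,-2.6,0],"spin":2.5},{"hand":1,"translation":[-2.8,-2.8,0],"spin":2.5}]';python3 -m crank '[{"hand":1,"translation":[-2.7,-2.8,0],"spin":2.5},{"hand":1,"translation":[-2.5,-3,0],"spin":2.5}]';python3 -m crank '[{"hand":1,"translation":[-2.4,-3.1,0],"spin":2.5},{"hand":1,"translation":[-2.3,-3.2,0],"spin":2.5}]';python3 tip.py
```

```text
t: 16.68
ee_pos: [0.4744, 0.1642, 0.0394]
ee_rot: [1.624, 0.878, -1.619]
contact_force: [1.6, 4.2, -1.9]
gripper_width: -0.0001
t: 16.85
ee_pos: [0.4692, 0.1584, 0.0394]
ee_rot: [1.564, 0.935, -1.559]
contact_force: [3.5, 5.2, -2.6]
gripper_width: -0.0
t: 17.02
ee_pos: [0.4644, 0.1521, 0.0393]
ee_rot: [1.503, 0.99, -1.498]
contact_force: [2.2, 3.7, -1.8]
gripper_width: 0.0001
17.0167 [464.4 152.1  39.3] yaw -23.15 F [ 2.2   3.67 -1.84] w 0.0001
```

```bash
python3 -c "
from h import *
C=cams()
a=C['scene']['image'][100:200,275:375];b=C['top']['image'][175:275,220:320]
g=lambda i:cv2.resize(i,(400,400),interpolation=2)[:,:,::-1]
cv2.imwrite('pics/lv3.png',np.hstack([g(a),g(b)]))"
```

```text
(no output)
```

View pics/lv3.png

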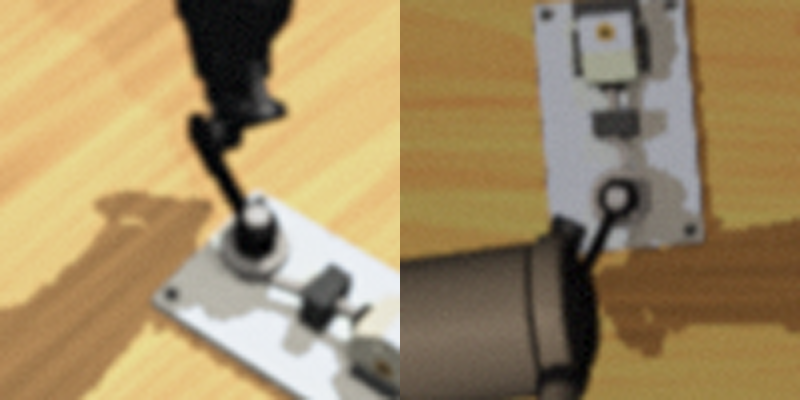

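The handle is at about 155° and the force is easing to about 4 N. Smaller steps now.

```bash
python3 -m crank '[{"hand":1,"translation":[-2.1,-3.3,0],"spin":2.5}]';python3 -m crank '[{"hand":1,"translation":[-2,-3.4,0],"spin":2.5}]';python3 -m crank '[{"hand":1,"translation":[-1.8,-3.5,0],"spin":2.5}]';python3 -m crank '[{"hand":1,"translation":[-1.7,-3.5,0],"spin":2.5}]';python3 tip.py
```

```text
t: 17.2
ee_pos: [0.4624, 0.149, 0.0393]
ee_rot: [1.474, 1.015, -1.47]
contact_force: [2.3, 4.5, -2.8]
gripper_width: 0.0001
t: 17.28
ee_pos: [0.4603, 0.1453, 0.0393]
ee_rot: [1.441, 1.042, -1.437]
contact_force: [2.9, 4.0, -3.5]
gripper_width: 0.0
t: 17.37
ee_pos: [0.4584, 0.1418, 0.0393]
ee_rot: [1.41, 1.067, -1.406]
contact_force: [1.7, 4.3, -2.4]
gripper_width: -0.0004
t: 17.45
ee_pos: [0.4567, 0.1382, 0.0392]
ee_rot: [1.378, 1.091, -1.375]
contact_force: [3.2, 4.4, -2.7]
gripper_width: 0.0001
17.45 [456.7 138.2  39.2] yaw -13.19 F [ 3.22  4.37 -2.67] w 0.0001
```

```bash
python3 -m crank '[{"hand":1,"translation":[-1.5,-3.6,0],"spin":2.5}]';python3 -m crank '[{"hand":1,"translation":[-1.3,-3.7,0],"spin":2.5}]';python3 -m crank '[{"hand":1,"translation":[-1.1,-3.7,0],"spin":2.5}]';python3 -m crank '[{"hand":1,"translation":[-1,-3.8,0],"spin":2.5}]';python3 tip.py
```

```text
t: 17.53
ee_pos: [0.4552, 0.1345, 0.0392]
ee_rot: [1.347, 1.115, -1.344]
contact_force: [1.9, 4.5, -3.8]
gripper_width: -0.0002
t: 17.62
ee_pos: [0.4538, 0.1308, 0.0392]
ee_rot: [1.315, 1.138, -1.312]
contact_force: [2.1, 3.2, -3.4]
gripper_width: 0.0001
t: 17.7
ee_pos: [0.4525, 0.127, 0.0392]
ee_rot: [1.283, 1.16, -1.281]
contact_force: [2.0, 3.3, -2.5]
gripper_width: 0.0002
t: 17.78
ee_pos: [0.4515, 0.1231, 0.0392]
ee_rot: [1.251, 1.182, -1.249]
contact_force: [1.8, 2.4, -1.5]
gripper_width: 0.0
17.7833 [451.5 123.1  39.2] yaw -3.19 F [ 1.79  2.42 -1.51] w 0.0
```

Easing at 90° of turn. I'll go on carefully.

```bash
python3 -m crank '[{"hand":1,"translation":[-0.8,-3.8,0],"spin":2.5}]';python3 -m crank '[{"hand":1,"translation":[-0.6,-3.9,0],"spin":2.5}]';python3 tip.py; python3 -c "
from h import *
C=cams()
a=C['scene']['image'][100:200,275:375];b=C['top']['image'][175:275,220:320]
g=lambda i:cv2.resize(i,(400,400),interpolation=2)[:,:,::-1]
cv2.imwrite('pics/lv4.png',np.hstack([g(a),g(b)]))"
```

```text
t: 17.87
ee_pos: [0.4506, 0.1192, 0.0392]
ee_rot: [1.219, 1.203, -1.217]
contact_force: [1.5, 2.6, -1.4]
gripper_width: 0.0002
t: 17.95
ee_pos: [0.4499, 0.1153, 0.0392]
ee_rot: [1.186, 1.224, -1.186]
contact_force: [-0.3, 2.6, -0.8]
gripper_width: -0.0003
17.95 [449.9 115.3  39.2] yaw 1.81 F [-0.31  2.63 -0.84] w -0.0003
```

View pics/lv4.png

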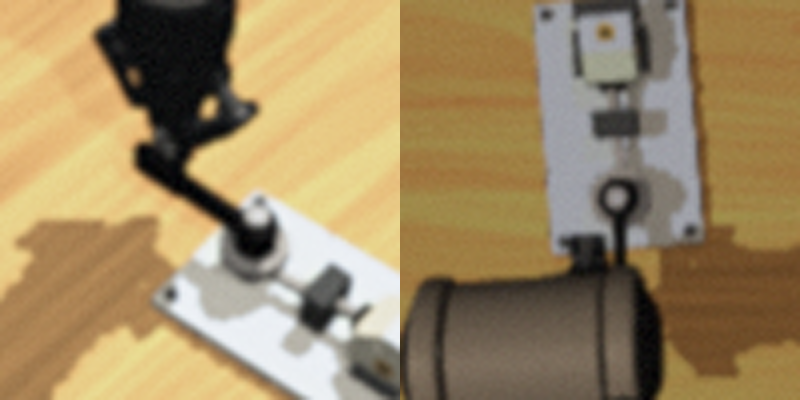

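The handle points at the robot, at about 180–182°, and the fingers still touch it.

```bash
python3 -m crank '[{"hand":1,"translation":[-0.3,-2.6,0],"spin":1.7}]';python3 -m crank '[{"hand":1,"translation":[-0.2,-2.6,0],"spin":1.7}]';python3 -m crank '[{"hand":1,"translation":[0,-2.6,0],"spin":1.6}]';python3 tip.py; python3 -c "
from h import *
C=cams()
a=C['scene']['image'][100:200,275:375];b=C['top']['image'][175:275,220:320]
g=lambda i:cv2.resize(i,(400,400),interpolation=2)[:,:,::-1]
cv2.imwrite('pics/lv5.png',np.hstack([g(a),g(b)]))"
```

```text
t: 18.13
ee_pos: [0.4494, 0.1129, 0.0392]
ee_rot: [1.166, 1.236, -1.166]
contact_force: [0.6, 1.9, -0.6]
gripper_width: 0.0002
t: 18.22
ee_pos: [0.4492, 0.1102, 0.0392]
ee_rot: [1.143, 1.25, -1.143]
contact_force: [0.1, 0.7, -1.0]
gripper_width: 0.0004
t: 18.3
ee_pos: [0.449, 0.1075, 0.0392]
ee_rot: [1.122, 1.263, -1.122]
contact_force: [0.1, 0.5, -1.0]
gripper_width: -0.0001
18.3 [449.  107.5  39.2] yaw 6.74 F [ 0.08  0.46 -1.04] w -0.0001
```

View pics/lv5.png

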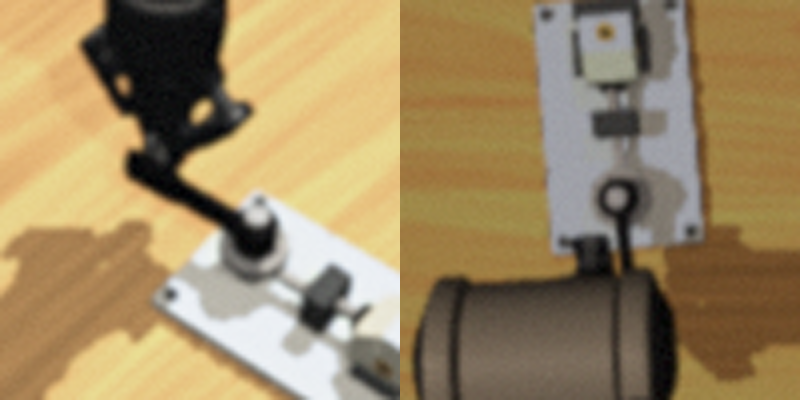

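Nearly at centre, still touching. Small steps with a look after each.

```bash
python3 -m crank '[{"hand":1,"translation":[0.1,-2.6,0],"spin":1.7}]';python3 -m crank '[{"hand":1,"translation":[0.1,-2.6,0],"spin":1.7},{"hand":1,"translation":[0,0,0],"spin":0}]';python3 tip.py; python3 -c "
from h import *
C=cams()
a=C['scene']['image'][100:200,275:375];b=C['top']['image'][175:275,220:320]
g=lambda i:cv2.resize(i,(400,400),interpolation=2)[:,:,::-1]
cv2.imwrite('pics/lv6.png',np.hstack([g(a),g(b)]))"
```

```text
t: 18.48
ee_pos: [0.449, 0.1051, 0.0392]
ee_rot: [1.101, 1.275, -1.101]
contact_force: [-0.9, 0.8, 1.2]
gripper_width: 0.0001
t: 18.65
ee_pos: [0.4493, 0.102, 0.0392]
ee_rot: [1.078, 1.288, -1.078]
contact_force: [0.5, 0.3, -0.3]
gripper_width: 0.0001
18.65 [449.3 102.   39.2] yaw 10.14 F [ 0.51  0.3  -0.28] w 0.0001
```

View pics/lv6.png

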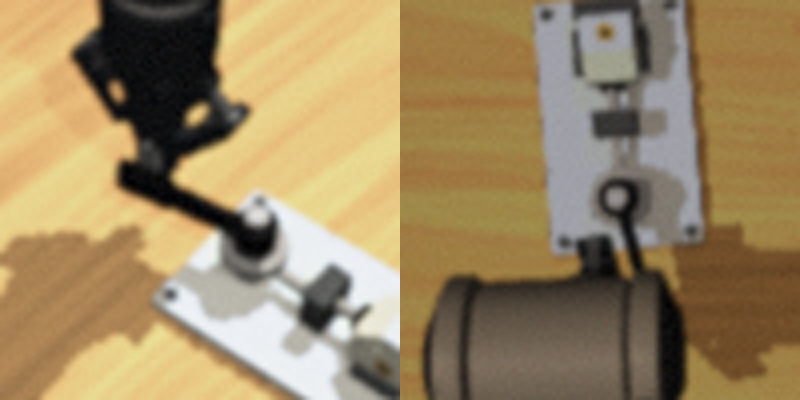

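The handle appears to have jumped ahead: about 17° past the image vertical, against 7.5° before. I'll wait a moment and measure its angle.

```bash
cat > lev.py <<'E'
from h import *
import sys
C=cams();T=C["top"];bx=(266,222,26,20)
i=up(T,*bx).astype(int);m=(i.max(-1)<62).astype(np.uint8)
h,w=m.shape;yy,xx=np.nonzero(m)
p=plane(T,tofull(np.c_[xx,yy],*bx[:2]),.055)*1000
pin=np.array([537.3,103.]);r=np.hypot(*(p-pin).T);k=(r>22)&(r<45)&(p[:,1]<pin[1]+20)
d=p[k]-pin;print("n",k.sum(),"lever angle",np.degrees(np.arctan2(d[:,1],d[:,0]).mean()) if 0 else np.degrees(np.arctan2(d.mean(0)[1],d.mean(0)[0]))%360)
cv2.imwrite("pics/"+sys.argv[1],np.hstack([cv2.resize(C["scene"]["image"][100:200,275:375],(400,400),interpolation=2)[:,:,::-1],cv2.resize(T["image"][175:275,220:320],(400,400),interpolation=2)[:,:,::-1]]))
E
python3 -m crank '[{"hand":1,"translation":[0,0,0],"spin":0},{"hand":1,"translation":[0,0,0],"spin":0},{"hand":1,"translation":[0,0,0],"spin":0}]'; python3 lev.py lv7.png
python3 -m crank '[{"hand":1,"translation":[0,3,0],"spin":0},{"hand":1,"translation":[0,5,0],"spin":0},{"hand":1,"translation":[0,5,0],"spin":0},{"hand":1,"translation":[0,0,0],"spin":0}]'; python3 lev.py lv8.png
```

```text
t: 19.0
ee_pos: [0.4493, 0.1023, 0.0392]
ee_rot: [1.077, 1.288, -1.077]
contact_force: [-0.0, 0.3, 0.7]
gripper_width: -0.0002
n 2289 lever angle 177.8892471094353
t: 19.43
ee_pos: [0.4492, 0.1161, 0.0392]
ee_rot: [1.076, 1.289, -1.076]
contact_force: [-0.4, -0.7, -0.1]
gripper_width: -0.0002
n 1204 lever angle 195.76607047621096
```

View pics/lv8.png

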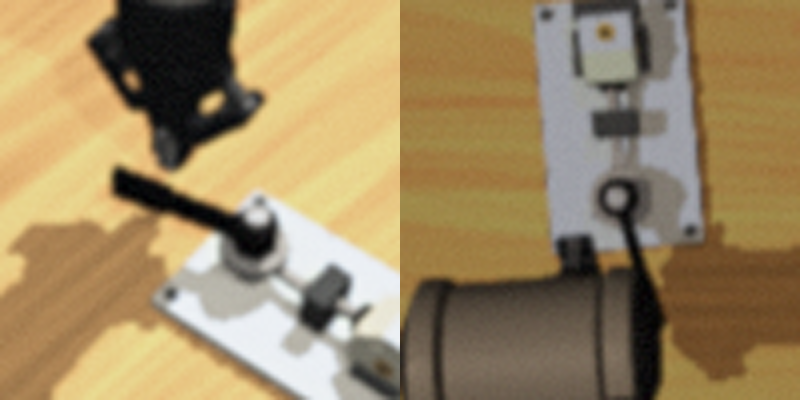

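The fingers are clear and the lever stays over at about 196°. Now I'll lift away and check the clamp and the bystanders.

```bash
python3 -m crank '[{"hand":1,"translation":[0,15,0],"spin":0},{"hand":1,"translation":[0,15,0],"spin":0},{"hand":1,"translation":[0,0,30],"spin":0},{"hand":1,"translation":[0,0,30],"spin":0},{"hand":1,"translation":[0,20,30],"spin":0},{"hand":1,"translation":[-10,30,20],"spin":0},{"hand":1,"translation":[-10,35,0],"spin":0},{"hand":1,"translation":[0,35,0],"spin":0},{"hand":1,"translation":[0,0,0],"spin":0},{"hand":1,"translation":[0,0,0],"spin":0}]'; python3 lev.py fin.png
python3 - <<'E'
from h import *
C=cams()
for n in C: cv2.imwrite(f"pics/end_{n}.png",C[n]["image"][:,:,::-1])
g=lambda i:cv2.resize(i,(400,400),interpolation=2)[:,:,::-1]
cv2.imwrite("pics/fin2.png",np.hstack([g(C["scene"]["image"][125:225,305:405]),g(C["top"]["image"][155:255,225:325])]))
for n in C:
    a=cv2.imread(f"pics/{n}0.png").astype(int);b=C[n]["image"][:,:,::-1].astype(int)
    for nm,bx in {"scene":{"jar":(412,105,30,32),"wedge":(318,255,26,26),"sd":(145,290,72,80)},"top":{"wedge":(338,158,22,22),"sd":(438,175,22,70),"jar":(170,185,28,26)}}[n].items():
        x,y,w,h=bx;print(n,nm,abs(a-b)[y:y+h,x:x+w].mean().round(1),np.percentile(abs(a-b)[y:y+h,x:x+w],99))
E
```

```text
t: 20.37
ee_pos: [0.4287, 0.2665, 0.1491]
ee_rot: [1.074, 1.29, -1.074]
contact_force: [-0.7, -0.9, 0.2]
gripper_width: 0.0002
n 1253 lever angle 195.696828189681
scene jar 2.8 8.0
scene wedge 2.9 7.0
scene sd 2.8 8.0
top wedge 5.4 11.0
top sd 5.1 11.0
top jar 5.0 11.0
```

View pics/fin2.png

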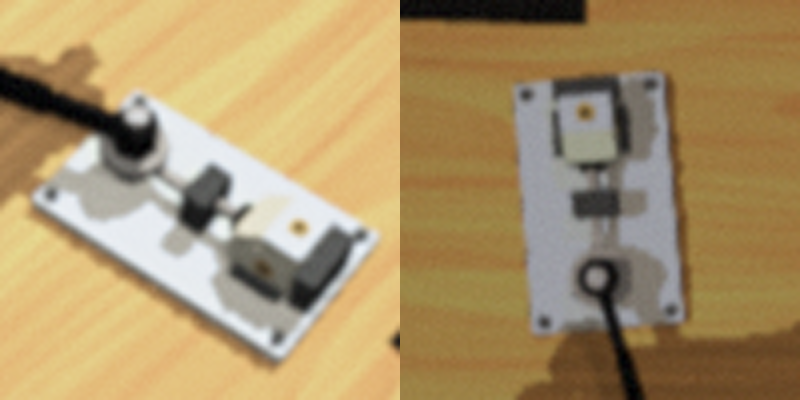

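View pics/end_top.png

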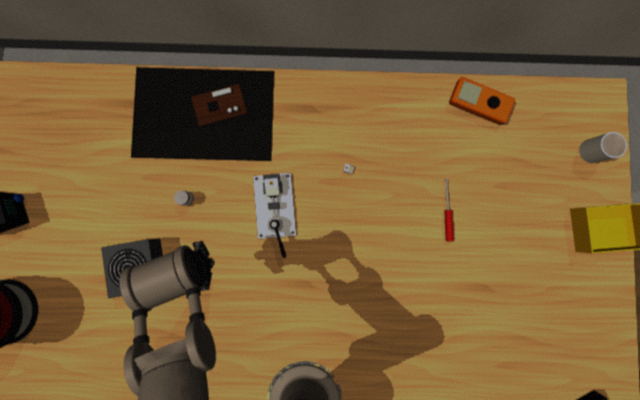

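The block is against the stop with the pad on it, the lever holds at about 196°, and the robot is clear. The image differences around the bystanders are only noise. Handing in.

```bash
python3 -c "
from workcell import *
print(hand_in())"
```

```text
the job is handed in; nothing more can be done
None
```

I stood the block in the nest, let go of it, and pushed the lever with shut fingers until it snapped over centre. I then backed off, lifted clear and handed in at about 20.5 s.

- **Snap:** The lever resisted with at most about 7 N on the wrist reading. That eased to nothing at about 100° of turn, and the handle ran on ahead of the fingers. After I backed off it stayed at about 196°, in two readings.
- **Clamp:** The last pictures show the block upright against the end stop with the pad on its end. I could not measure the pad force or the block's last millimetres directly, so those are judged by eye.
- **Bystanders:** The images around the jar, wedge and screwdriver differ from the start only by noise.
- **Disagreement:** The two cameras placed the nest about 3–4 mm apart in y. I trusted the scene camera, because the block in the gripper matched it to about 0.4 px. The block then went down between the rails without touching. One lever-angle reading, 178°, was wrong because the arm hid part of the handle.

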